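# Seat a sample block against a sprung probe and hold it

## Task

Set the narrow aluminium sample block with six small bores down on the bed of the probe station, between the low rails and just short of the sprung probe. Then slide it along the rails, pushing the probe in, until the block meets the upright steel stop squarely, and finish while still holding it pressed home with light, steady pressure (the spring would push it back) so that a reading can be taken. Leave the wider two-bore block and the other things on the bench where they are.

Things in the scene. Friction and masses are not known exactly. Their poses are not given: they have to be found in the camera images.
- six_bore_block: the block to load: plain aluminium, 60 (x) x 36 (y) x 55 (z) mm, about 0.28 kg, six 9 mm bores in its top in two rows of three. Origin: centre of its underside; x along its length, z up. It may be used either end first. It stands on the worktop to the right or to the left of the station
- two_bore_block: the other aluminium block, to be left alone: 60 (x) x 48 (y) x 40 (z) mm, two 20 mm bores in its top; too wide for the rails. Origin: centre of its underside
- station: fixed station: grey bed plate, x -120 to +110 mm, 100 mm wide. Origin at worktop level in mid-lane; bed surface at z +12 mm; x runs along the rails to the stop (roughly away from the robot). Lane 42 mm wide about y = 0; rails x -85 to +35 mm, 8 mm high, 12 mm thick, flared at the near end. Stop face at x +35: block centre at +5 when home, and at -25 it stands 16 mm short of the probe
- stop: the upright steel stop, fixed on the bed: 70 mm wide, 16 mm thick, 46 mm high above the bed, the probe passing through its middle and a brass spring barrel behind. Origin: foot of the middle of its face that looks along -x of the station
- stop_face (a point): point on the stop's face where the probe comes out, 28 mm above the bed (40 mm above the worktop)
- plunger_nose (a point): front of the probe's brass nose (16 mm across), on the probe's axis; at rest it stands 14 mm in front of the stop's face
- plunger (a joint): travel of the sprung probe in m: 0 at rest (fully out), grows as it is pushed in along the station's x; 0.014 when a block meets the stop. The spring pushes back with 3 N at 0, rising evenly to 7.2 N at 0.014; sliding friction of the block on the bed adds about 2 N
- crucible: bystander: white porcelain crucible with lid, 45 mm across, 43 mm high
- amber_bottle: bystander: brown bottle with black cap, 68 mm across, 144 mm high
- cork: bystander: cork-coloured rubber stopper, 37 mm across, 28 mm high

How it is judged (in metres and radians):
On the way:
1. the six-bore block stands upright on the bed between the rails, short of the stop, with the probe still practically out (z of six_bore_block in the frame of station between 0.009 and 0.016 m and y of six_bore_block in the frame of station between -0.006 and 0.006 m and x of six_bore_block in the frame of station between -0.085 and -0.004 m and angle between six_bore_block's own z axis and vertical below 0.1 rad and value of joint plunger below 0.004 m), for 0.2 s.
At the end, for the whole second after the job is handed in: Six-bore block still held (over 3 N on it), down on the bed (within 4 mm), between the rails, square to the stop within 0.06 rad, at rest; probe in by over 12 mm; 1 to 50 N between block and stop. Other block, crucible, bottle and stopper within 20 mm of where they stood (value of joint plunger above 0.012 m and contact force between six_bore_block and stop between 1 and 50 N and contact force between any of the fingers, the arm and six_bore_block above 3 N and x of six_bore_block in the frame of station between 0.003 and 0.008 m and y of six_bore_block in the frame of station between -0.006 and 0.006 m and z of six_bore_block in the frame of station between 0.009 and 0.016 m and angle between six_bore_block's own z axis and vertical below 0.07 rad and angle between the x axis of six_bore_block and the x axis of station, either way round below 0.06 rad and linear speed of six_bore_block below 0.01 m/s and distance of each of two_bore_block, crucible, amber_bottle, cork from where it was at the start of the episode below 0.02 m); the arm keeps its last pose, push and grip.
It fails at once if the two-bore block is disturbed (distance of two_bore_block from where it was at the start of the episode above 0.03 m).
It fails at once if the crucible is disturbed (distance of crucible from where it was at the start of the episode above 0.03 m).
It fails at once if the brown bottle is disturbed (distance of amber_bottle from where it was at the start of the episode above 0.03 m).
It fails at once if the stopper is disturbed (distance of cork from where it was at the start of the episode above 0.03 m).
It also fails if it takes over 51 s, if anything falls off the work surface, if the arm or the gripper's body presses on something with over 40 N, if the wrist force passes 120 N, or if a joint passes its speed limit or range.

## Robot

A 7-joint arm with a two-finger parallel gripper is mounted at the origin on a cart in front of the work surface, level with it; the furniture and walls round the work are solid. World frame = base frame: x ahead of the robot, y to its left, z up, the work surface at z = 0. Lengths are in mm, angles in rad, forces in N, time in s.
With the tool pointing down it reaches from about 400 to 875 mm from the base axis. Payload 4.4 kg.
Tool frame: the origin (TCP) lies midway between the tips of the shut fingers; the grasp point (between the pads) lies 19 mm behind it (ctrl.pinch_z is the distance from the TCP to the grasp point, in mm); z points along the fingers, y is the line along which they close (so a half turn about z gives the same grasp; the last joint's range is limited). The gripper opens to 85 mm and grips with 20 to 120 N. Pads are 22 mm wide; open, the fingers measure 114 mm over their backs; the gripper's body (76 mm by 85 mm) begins 54 mm behind the grasp point. The pads swing forward as they close: fully open they stand 13 mm farther back than shut.
Start: joints at [-1.236, 0.628, 0.038, 1.517, -0.027, 0.996, -0.02], TCP at [253.579, 598.511, 231.313] pointing down, gripper open.
Joint ranges: [-3.06, 3.06], [-0.37, 2.12], [-1.25, 1.32], [0.18, 2.47], [-1.1, 4.24], [0.23, 1.98], [-2.94, 2.94]. Speed limits (rad/s): [2.57, 2.57, 3.14, 3.14, 3.14, 3.14, 3.14].

## Interface

Orientations are given as [roll, pitch, yaw] about the fixed x, y, z axes, in that order (R = Rz(yaw) Ry(pitch) Rx(roll)).
In Python, from cell import read_state, cams, order, ctrl gives the robot as it stands.
- The arm moves only by the tool move_arm, never from a script. Its argument "targets" is text: rows parted by semicolons, each of 7 numbers parted by spaces: the gripper's target within -1 to 1 (fully open at 1, half-way at 0, shut at -1), then the shift along the tool's x, y, z in cm, then the turn, a rotation vector about the tool's x, y, z in degrees. A call has 1 to 5 rows; each row shifts and turns the commanded pose from where the row before left it, along the tool's axes as they then stand; what a row does not reach is not made up. A row lasts 1/12 s, in which the tool goes at most 41.7 mm and 7.16 degrees, less where a joint would pass 70% of its speed; a pose out of reach is approached as far as the arm can. A call with a gripper value outside its range is refused whole. The fingers move at their own pace and stop on an object; the grip force is fixed at half the most. Time passes only in rows, so rows that do not move let the fingers close. It gives the time, the measured TCP pose, the force, the opening and the grip force at its end, in the units of the state.
- read_state(): the state, without advancing time (a new reading comes with each control period).
- cams.get_image(name): name is "side" or "top" or "wrist"; returns a dict with "color" (400x640x3 uint8, red, green, blue), "fovy" (degrees; the focal length in pixels is half the picture's height over the tangent of half this angle, whatever the lens; pixels are square), "cx", "cy" (the principal point, pixels), "rvec" (rotation vector, rad) and "tvec" (3), from world to camera coordinates, as OpenCV has them. Camera axes: x right, y down, z forward; pixel columns grow to the right and rows downward; lengths in mm; the calibration is good to about 2 mm. A picture is of the moment at which its call begins. There is no depth.
- order.finish_job(): hands the job in; it is judged then, once.
The state is a dict: "clock": time; "qpos": joint angles; "qd": joint speeds; "tau": joint torques, N m; "eef_pos": TCP position; "tool_rot": TCP orientation; "force": force on the tool from outside, world axes, zero at the start; "torque": the same for the moment, N m; "width": finger opening in mm; "gripper_force": force on a finger pad.
Only numpy, scipy, OpenCV 4.12 (cv2) and the standard library are available. Lean on these libraries where they do the work, as an engineer would, in place of code of your own. Each camera call takes 0.05 s, during which the arm holds its last target. There are 200 camera calls.

## Working session

There is one attempt and no reset: what is moved stays moved. The work goes in short steps, Python scripts to look and compute and a tool call to move; the robot and the scene stay as the last step left them, time stands still between calls to the robot, and variables do not carry over. Pictures are saved under pics/ and viewed, at most 10 in all, crops included, and the job is handed in when it is done.

Besides the shell and the picture viewer there is one more tool, called by a JSON object that holds its "fn" and its "kwargs", one argument or row to a line. move_arm: Moves the arm, as the interface text tells. Its arguments: {"type":"object","properties":{"targets":{"type":"string"}},"required":["targets"]}

```bash
mkdir -p pics; cat > h.py <<'E'
import numpy as np, cv2
from cell import read_state, cams, order, ctrl
def snap(n,f,crop=None,s=1):
    d=cams.get_image(n); im=d["color"][:,:,::-1]
    np.savez('pics/'+f+'.npz',**{k:v for k,v in d.items() if k!='color'})
    cv2.imwrite('pics/'+f+'_full.png',im)
    if crop: x0,y0,x1,y1=crop; im=im[y0:y1,x0:x1]
    if s!=1: im=cv2.resize(im,None,fx=s,fy=s,interpolation=cv2.INTER_CUBIC)
    cv2.imwrite('pics/'+f+'.png',im)
def cal(f):
    d=np.load('pics/'+f+'.npz'); fl=200/np.tan(np.radians(float(d['fovy']))/2)
    R=cv2.Rodrigues(d['rvec'].reshape(3))[0]; t=d['tvec'].reshape(3)
    return fl,float(d['cx']),float(d['cy']),R,t
def ray(f,u,v):
    fl,cx,cy,R,t=cal(f); r=R.T@np.array([(u-cx)/fl,(v-cy)/fl,1]); return -R.T@t, r/np.linalg.norm(r)
def atz(f,u,v,z):
    o,r=ray(f,u,v); return o+r*(z-o[2])/r[2]
def tri(*obs):
    A=np.zeros((3,3));b=np.zeros(3)
    for o in obs:
        c,r=ray(*o); P=np.eye(3)-np.outer(r,r); A+=P;b+=P@c
    p=np.linalg.solve(A,b); return p,[np.linalg.norm((np.eye(3)-np.outer(ray(*o)[1],ray(*o)[1]))@(p-ray(*o)[0])) for o in obs]
def proj(f,p):
    fl,cx,cy,R,t=cal(f); q=R@np.array(p,float)+t; return fl*q[0]/q[2]+cx, fl*q[1]/q[2]+cy
E
python3 - <<'E'
from h import *
np.set_printoptions(precision=2,suppress=True)
snap('top','t0'); snap('side','s0')
a=cv2.imread('pics/t0.png');b=cv2.imread('pics/s0.png')
for f in('t0','s0'): print(cal(f)[0],ray(f,320,200))
print({k:v for k,v in read_state().items() if k in('clock','eef_pos','tool_rot','width','force')}, ctrl.pinch_z)
E
```

```text
481.2652563371743 (array([ 332.67,    2.57, 1224.09]), array([ 0.18, -0.02, -0.98]))
457.7403445004992 (array([ -89.39, 1059.11,  917.77]), array([ 0.44, -0.69, -0.57]))
{'clock': 0.1, 'eef_pos': array([253.34, 598.01, 230.46]), 'tool_rot': array([-3.14,  0.  ,  2.74]), 'force': array([ 0.55,  0.39, -0.44]), 'width': 85.45685117457205} 18.700000000000003
```

View pics/t0.png

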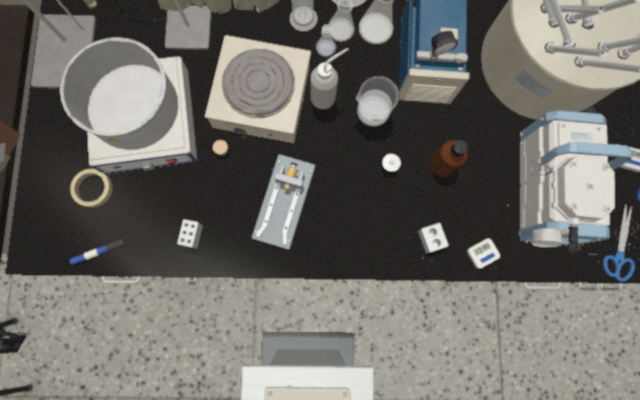

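View pics/s0.png

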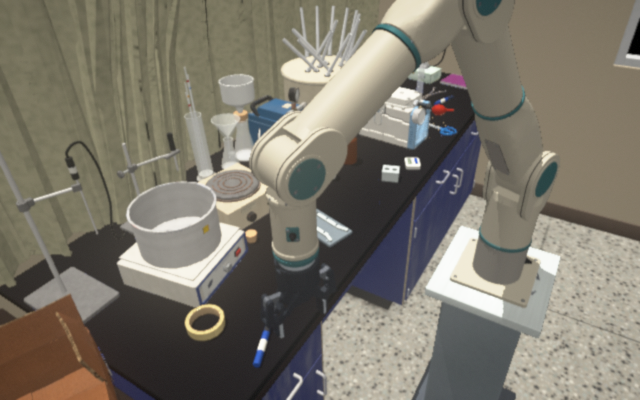

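Top view: six-bore block at about (189,234), station from (272,235) at the near end to (290,175) at the stop, two-bore block (433,238), cork (220,147), crucible (391,162), bottle (448,160). In the side view the arm hides the block.

```bash
python3 - <<'E'
from h import *
im=cv2.imread('pics/t0_full.png')[150:260,165:325]
cv2.imwrite('pics/t0c.png',cv2.resize(im,None,fx=5,fy=5,interpolation=cv2.INTER_CUBIC))
E
```

```text
(no output)
```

View pics/t0c.png

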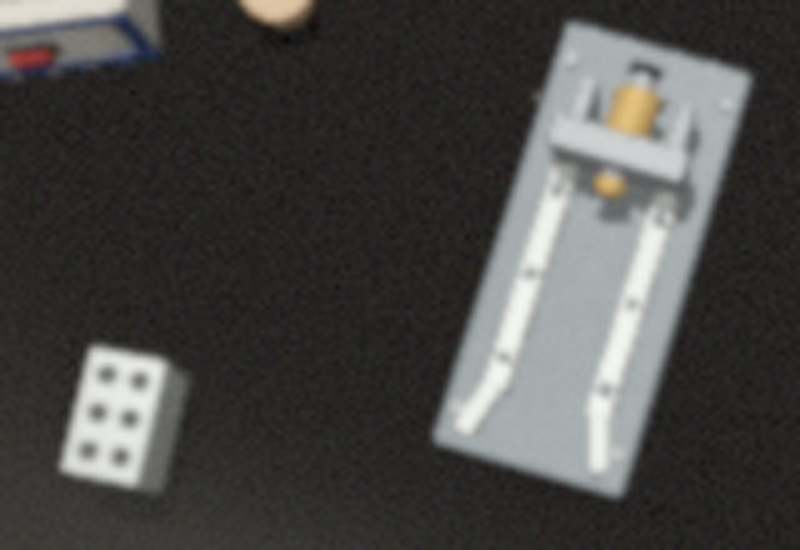

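The crop shows the block's top corners at (92,346), (168,358), (137,487), (62,470) and the bed corners at (568,20), (750,75), (622,497), (434,440). The probe nose is at (608,184).

```bash
python3 - <<'E'
from h import *
np.set_printoptions(precision=2,suppress=True)
f=lambda p,z:atz('t0',165+p[0]/5,150+p[1]/5,z)
B=np.array([f(p,55) for p in [(92,346),(168,358),(137,487),(62,470)]]);print(B,B.mean(0))
S=np.array([f(p,12) for p in [(568,20),(750,75),(622,497),(434,440)]]);print(S)
yaw=lambda v:np.degrees(np.arctan2(v[1],v[0]))
print('block yaw',yaw(B[0]-B[3]),yaw(B[1]-B[2]),yaw(B[0]-B[1])-90, np.linalg.norm(B[0]-B[3]),np.linalg.norm(B[0]-B[1]))
a=yaw(S[0]-S[3]),yaw(S[1]-S[2]);print(a, np.linalg.norm(S[0]-S[3]),np.linalg.norm(S[0]-S[1]))
m=np.mean(a);u=np.array([np.cos(np.radians(m)),np.sin(np.radians(m)),0])
print('station origin',S.mean(0)+5*u,m,'nose',f((608,184),44), S.mean(0)+26*u)
from scipy.spatial.transform import Rotation as Ro
s=read_state();print(Ro.from_euler('xyz',s['tool_rot']).as_matrix(),s['qpos'])
d=cams.get_image('wrist');R=cv2.Rodrigues(d['rvec'].reshape(3))[0];print(-R.T@d['tvec'].reshape(3),R,d['fovy'])
E
```

```text
[[495.3  309.45  55.  ]
 [490.   272.18  55.  ]
 [427.   283.37  55.  ]
 [434.63 319.95  55.  ]] [461.73 296.24  55.  ]
[[676.58  85.15  12.  ]
 [648.82 -10.08  12.  ]
 [429.21  50.98  12.  ]
 [456.38 146.27  12.  ]]
block yaw -9.81847982596362 -10.069348563467036 -8.081282542904034 61.564110874789954 37.648282340186746
(np.float64(-15.511217022365017), np.float64(-15.538466719971531)) 228.52465817298312 99.19316805885428
station origin [557.57  66.74  12.  ] -15.524841871168274 nose [582.88  60.54  44.  ] [577.8   61.12  12.  ]
[[-0.92  0.39 -0.  ]
 [ 0.39  0.92 -0.  ]
 [-0.   -0.   -1.  ]] [-1.24  0.63  0.04  1.52 -0.03  1.   -0.02]
[177.75 630.71 372.98] [[ 0.39  0.92 -0.  ]
 [ 0.87 -0.37  0.32]
 [ 0.3  -0.13 -0.95]] 71.48020733961748
```

{"fn": "move_arm", "kwargs": {
  "targets": "1 -3.1 -2 0.6 0 0 0;1 -3.1 -2 0.6 0 0 0;1 -3.1 -2 0.6 0 0 0;1 -3.1 -2 0.6 0 0 0;1 -3.1 -2 0.6 0 0 0"
}}

```text
clock: 0.57
eef_pos: [357.8, 444.3, 200.9]
tool_rot: [-3.141, 0.0, 2.741]
force: [1.5, 0.6, 0.2]
width: 85.5
gripper_force: 0.0
```

{"fn": "move_arm", "kwargs": {
  "targets": "1 -3.1 -2 0.6 0 0 0;1 -3.1 -2 0.6 0 0 0;1 -3.1 -2 0.6 0 0 0;1 0 0 0 0 0 -6.7;1 0 0 0 0 0 -6.7"
}}

```text
clock: 0.98
eef_pos: [421.2, 351.1, 182.7]
tool_rot: [-3.139, 0.0, 2.974]
force: [-0.3, 1.3, 0.7]
width: 85.5
gripper_force: 0.0
```

{"fn": "move_arm", "kwargs": {
  "targets": "1 0 0 0 0 0 0;1 0 0 0 0 0 0;1 0 0 0 0 0 0"
}}

```text
clock: 1.23
eef_pos: [419.2, 354.8, 183.3]
tool_rot: [3.141, -0.0, 2.973]
force: [-0.3, -0.1, 0.3]
width: 85.5
gripper_force: 0.0
```

```bash
python3 - <<'E'
from h import *
np.set_printoptions(precision=3,suppress=True)
snap('wrist','w1')
s=read_state();print(s['clock'],s['eef_pos'],s['tool_rot'],s['qpos'],s['force'])
E
```

```text
1.2833 [419.134 354.883 183.269] [ 3.142 -0.     2.973] [-0.726  0.545 -0.041  1.852  0.031  0.745  0.619] [0.804 0.668 0.436]
```

View pics/w1.png

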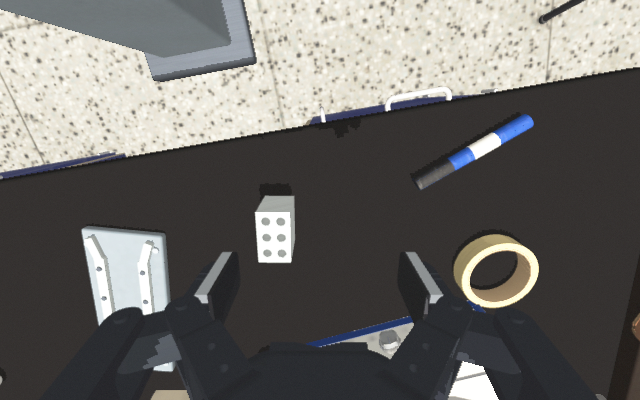

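The wrist view shows the block's top with its six bores, centred at about (275,237). Its robot-facing side is above that, and part of the station is at left.

```bash
python3 - <<'E'
from h import *
np.set_printoptions(precision=2,suppress=True)
print(tri(('t0',187.95,233.05),('w1',275.5,237.5)))
print('top-only z55',atz('t0',187.95,233.05,55),'wrist z55',atz('w1',275.5,237.5,55))
im=cv2.imread('pics/w1_full.png')
a=im[185:275,245:305];b=im[220:350,75:180]
a=cv2.resize(a,(400,600),interpolation=cv2.INTER_CUBIC);b=cv2.resize(b,None,fx=3.8,fy=3.8,interpolation=cv2.INTER_CUBIC)
c=np.zeros((600,800,3),np.uint8);c[:,:400]=a;c[:b.shape[0],400:400+b.shape[1]]=b;cv2.imwrite('pics/w1c.png',c)
E
```

```text
(array([464.13, 298.45,  53.57]), [np.float64(2.938739175503844), np.float64(2.9387391755038816)])
top-only z55 [461.58 296.26  55.  ] wrist z55 [466.1  300.31  55.  ]
```

View pics/w1c.png

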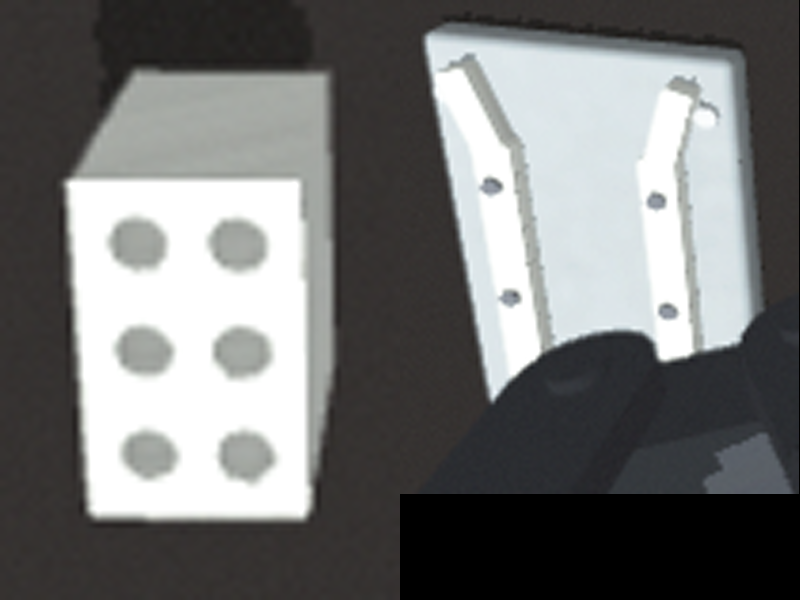

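```bash
python3 - <<'E'
from h import *
np.set_printoptions(precision=2,suppress=True)
B=np.array([atz('w1',245+x/6.667,185+y/6.667,55) for x,y in [(68,180),(300,180),(312,520),(90,518)]]);print(B,B.mean(0))
yaw=lambda v:np.degrees(np.arctan2(v[1],v[0]))
print(yaw(B[3]-B[0]),yaw(B[2]-B[1]),yaw(B[1]-B[0])-90,yaw(B[2]-B[3])-90)
b=B.mean(0)
# station rail holes in both views
f=lambda x,y:('w1',75+x/3.8,220+y/3.8)
t=lambda x,y:('t0',165+x/5,150+y/5)
# left in wrist = y- side (robot's right) = right in top
for w,p in [((92,185),(604,389)),((111,297),(632,304)),((257,201),(503,357)),((268,311),(532,272))]:
    print(tri(f(*w),t(*p)),atz(*f(*w),20),atz(*t(*p),20))
from scipy.spatial.transform import Rotation as Ro
s=read_state();R=Ro.from_euler('xyz',s['tool_rot']).as_matrix()
for c in (b,[464,298.5,55]): print('tool delta',R.T@(np.array([c[0],c[1],26])-s['eef_pos']))
print('tool y yaw',yaw(R[:,1]))
E
```

```text
[[433.53 285.8   55.  ]
 [439.68 321.72  55.  ]
 [500.13 311.39  55.  ]
 [493.47 274.78  55.  ]] [466.7  298.43  55.  ]
-10.42087845018216 -9.697926831656167 -9.71698814113958 -10.32047311866907
(array([484.75,  61.77,  21.33]), [np.float64(2.4259585483611144), np.float64(2.425958548361013)]) [487.83  60.89  20.  ] [482.6   61.03  20.  ]
(array([528.32,  48.97,  20.99]), [np.float64(2.5525797918010467), np.float64(2.5525797918010142)]) [531.52  48.51  20.  ] [526.1   47.99  20.  ]
(array([500.12, 113.18,  20.98]), [np.float64(2.4504179804970065), np.float64(2.450417980497078)]) [503.08 112.99  20.  ] [497.98 112.27  20.  ]
(array([543.66, 100.1 ,  20.62]), [np.float64(2.3175579193617004), np.float64(2.31755791936181)]) [546.39 100.24  20.  ] [541.68  99.05  20.  ]
tool delta [-56.37 -47.7  157.26]
tool delta [-53.69 -48.08 157.26]
tool y yaw 80.36477118315848
```

{"fn": "move_arm", "kwargs": {
  "targets": "1 -2.8 -2.4 2 0 0 0;1 -2.7 -2.4 2 0 0 0;1 0 0 3 0 0 0;1 0 0 0 0 0 0;1 0 0 0 0 0 0"
}}

```text
clock: 1.7
eef_pos: [464.4, 298.0, 112.4]
tool_rot: [-3.139, -0.003, 2.974]
force: [0.4, 0.8, 0.1]
width: 85.5
gripper_force: 0.0
```

{"fn": "move_arm", "kwargs": {
  "targets": "1 0 0 2.5 0 0 0;1 0 0 2.5 0 0 0;1 0 0 2.2 0 0 0;1 0 0 2 0 0 0;1 0 0 0 0 0 0"
}}

```text
clock: 2.12
eef_pos: [463.6, 299.3, 19.9]
tool_rot: [-3.14, -0.003, 2.977]
force: [-1.1, 0.6, 0.6]
width: 85.4
gripper_force: 0.0
```

{"fn": "move_arm", "kwargs": {
  "targets": "-1 0 0 0 0 0 0;-1 0 0 0 0 0 0;-1 0 0 0 0 0 0;-1 0 0 0 0 0 0;-1 0 0 0 0 0 0"
}}

```text
clock: 2.53
eef_pos: [466.4, 298.7, 23.2]
tool_rot: [3.14, 0.002, 2.975]
force: [-0.2, -0.6, 6.1]
width: 35.4
gripper_force: 61.3
```

{"fn": "move_arm", "kwargs": {
  "targets": "-1 0 0 0 0 0 0;-1 0 0 0 0 0 0;-1 0 0 0 0 0 0;-1 0 0 0 0 0 0"
}}

```text
clock: 2.87
eef_pos: [466.5, 298.7, 23.2]
tool_rot: [3.14, 0.002, 2.975]
force: [-0.3, 0.3, 7.9]
width: 35.1
gripper_force: 61.3
```

{"fn": "move_arm", "kwargs": {
  "targets": "-1 0 0 -2 0 0 0;-1 0 0 -2.5 0 0 0;-1 0 0 -2.5 0 0 0;-1 0 0 0 0 0 6.4;-1 0 0 0 0 0 0"
}}

```text
clock: 3.28
eef_pos: [466.6, 298.8, 93.5]
tool_rot: [3.139, 0.002, 2.86]
force: [0.1, 0.3, -4.2]
width: 35.2
gripper_force: 61.1
```

{"fn": "move_arm", "kwargs": {
  "targets": "-1 -1.3 -2.4 0 0 0 0;-1 -1.3 -2.5 0 0 0 0;-1 -1.3 -2.5 0 0 0 0;-1 -1.3 -2.5 0 0 0 0;-1 0 0 0 0 0 0"
}}

```text
clock: 3.7
eef_pos: [488.7, 180.3, 90.7]
tool_rot: [-3.135, -0.0, 2.857]
force: [0.5, -1.6, -3.5]
width: 35.3
gripper_force: 61.3
```

{"fn": "move_arm", "kwargs": {
  "targets": "-1 -1.4 -2.4 0 0 0 0;-1 -1.4 -2.4 0 0 0 0;-1 -1.3 -2.4 0 0 0 0;-1 -1.3 -2.4 0 0 0 0;-1 0 0 0 0 0 0"
}}

```text
clock: 4.12
eef_pos: [514.3, 73.8, 90.9]
tool_rot: [-3.136, 0.0, 2.857]
force: [-0.5, 0.0, -1.9]
width: 35.2
gripper_force: 61.4
```

```bash
python3 - <<'E'
from h import *
np.set_printoptions(precision=3,suppress=True)
snap('wrist','w2')
s=read_state();print(s['clock'],s['eef_pos'],s['tool_rot'],s['force'],s['width'])
im=cv2.imread('pics/w2_full.png');cv2.imwrite('pics/w2.png',cv2.resize(im[40:360,140:500],None,fx=1.85,fy=1.85,interpolation=cv2.INTER_CUBIC))
E
```

```text
4.1667 [513.775  77.112  90.859] [-3.139 -0.001  2.859] [-0.328  1.465 -4.469] 35.64860099283706
```

View pics/w2.png

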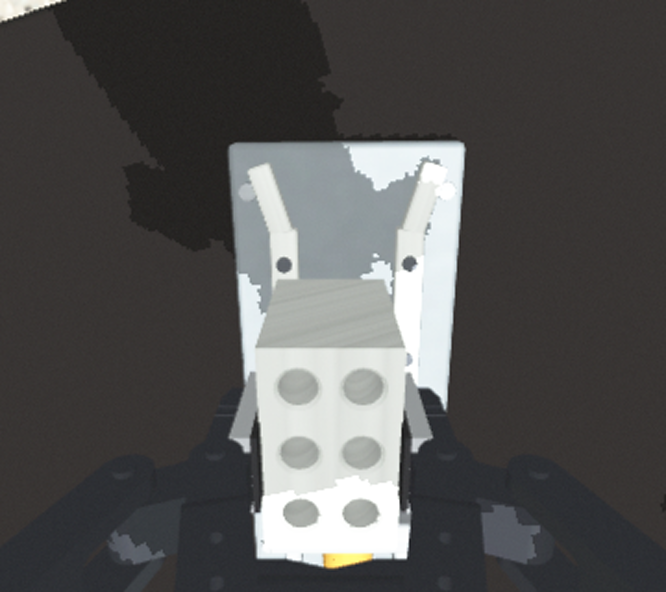

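The block hangs squarely in the grip over the lane: lower near edge (278,280)–(385,280), rail holes (284,264) and (409,264), bed near edge (230,143)–(465,143) in the crop. It is slightly off-centre.

```bash
python3 - <<'E'
from h import *
np.set_printoptions(precision=2,suppress=True)
f=lambda p,z:atz('w2',140+p[0]/1.85,40+p[1]/1.85,z)
yaw=lambda v:np.degrees(np.arctan2(v[1],v[0]))
from scipy.spatial.transform import Rotation as Ro
s=read_state();R=Ro.from_euler('xyz',s['tool_rot']).as_matrix();e=s['eef_pos']
hl,hr=f((284,264),20),f((409,264),20);cl,cr=f((230,143),12),f((465,143),12)
fl_,fr_=f((285,231),20),f((410,231),20)
bl,br=f((278,280),67.5),f((385,280),67.5);tl,tr=f((257,347),122.5),f((404,347),122.5)
bl2,br2=f((257,556),122.5),f((408,557),122.5)
for n,a,b in [('holes',hl,hr),('bed',cl,cr),('blk low',bl,br),('blk top',tl,tr),('blk top far',bl2,br2)]:
    print(n,a,b,'yaw',yaw(b-a)-90,'len',np.linalg.norm(b-a),'mid in tool',R.T@((a+b)/2-e))
print('tool x yaw',yaw(-R[:,0]))
print('side yaw',yaw(bl2-tl),yaw(br2-tr), yaw((hl+hr)/2-(cl+cr)/2))
E
```

```text
holes [487.46  61.25  20.  ] [502.53 112.89  20.  ] yaw -16.276616271932113 len 53.79144514150901 mid in tool [20.77  4.53 70.86]
bed [433.64  54.46  12.  ] [461.  147.8  12. ] yaw -16.334948545718248 len 97.26009262329275 mid in tool [70.47  4.74 78.89]
blk low [480.67  65.76  67.5 ] [490.81 100.49  67.5 ] yaw -16.268207786969413 len 36.17872003064943 mid in tool [28.58 -1.99 23.38]
blk top [480.11  66.49 122.5 ] [489.82  99.86 122.5 ] yaw -16.230986210771718 len 34.749727829685455 mid in tool [ 29.38  -2.31 -31.62]
blk top far [540.07  45.89 122.5 ] [551.97  85.86 122.5 ] yaw -16.574973087038586 len 41.70717203999806 mid in tool [-34.08  -1.88 -31.66]
tool x yaw -16.21234941700025
side yaw -18.966456052069915 -12.693919635614106 -16.43197783469105
```

{"fn": "move_arm", "kwargs": {
  "targets": "-1 0 0.64 0 0 0 0;-1 0 0 1.5 0 0 0;-1 0 0 1.2 0 0 0;-1 0 0 0 0 0 0;-1 0 0 0 0 0 0"
}}

```text
clock: 4.58
eef_pos: [514.7, 89.4, 63.8]
tool_rot: [-3.141, -0.002, 2.866]
force: [-0.5, 0.8, -3.2]
width: 35.4
gripper_force: 61.1
```

```bash
python3 - <<'E'
from h import *
np.set_printoptions(precision=3,suppress=True)
snap('wrist','w3')
s=read_state();print(s['clock'],s['eef_pos'],s['tool_rot'],s['force'],s['width'])
im=cv2.imread('pics/w3_full.png');cv2.imwrite('pics/w3.png',cv2.resize(im[80:280,210:430],None,fx=3,fy=3,interpolation=cv2.INTER_CUBIC))
E
```

```text
4.6333 [515.311  89.11   64.416] [ 3.141 -0.001  2.865] [ 1.233 -0.031 -3.583] 35.23861693675771
```

View pics/w3.png

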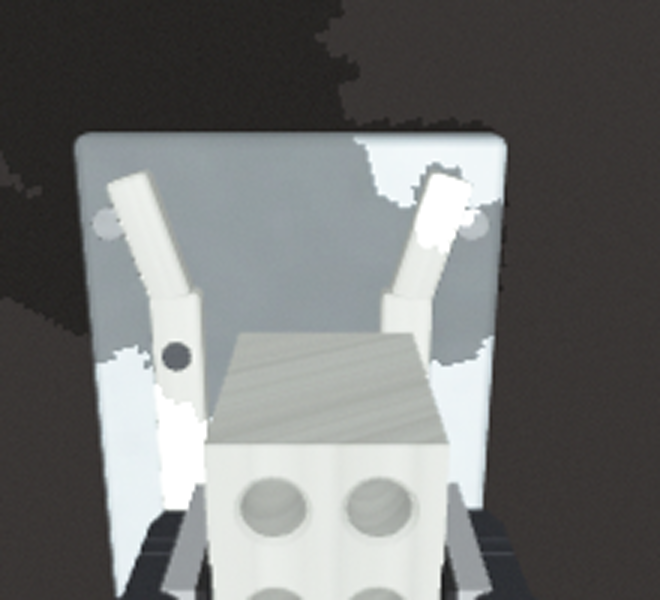

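The block is now a little too far right (+y): its low edge is at (238,333)–(411,333), the lane's inner rail edges at (200,290) and (383,292), the bed near edge at (75,133)–(507,133).

```bash
python3 - <<'E'
from h import *
np.set_printoptions(precision=2,suppress=True)
f=lambda p,z:atz('w3',210+p[0]/3,80+p[1]/3,z)
yaw=lambda v:np.degrees(np.arctan2(v[1],v[0]))
from scipy.spatial.transform import Rotation as Ro
s=read_state();R=Ro.from_euler('xyz',s['tool_rot']).as_matrix();e=s['eef_pos'];print(e,s['qd'])
for n,a,b,z in [('rail in',(201,291),(382,292),20),('rail mid',(176,293),(407,294),20),('bed',(75,133),(507,133),12),('low',(238,333),(411,333),41),('top',(207,443),(447,443),96)]:
    a,b=f(a,z),f(b,z);print(n,'yaw',yaw(b-a)-90,'len',np.linalg.norm(b-a),'mid in tool',R.T@((a+b)/2-e))
print(yaw(-R[:,0]))
E
```

```text
[515.31  89.11  64.42] [ 0.01 -0.01  0.01 -0.01  0.   -0.    0.  ]
rail in yaw -16.129961285882374 len 41.70242467409268 mid in tool [34.57 -7.11 44.44]
rail mid yaw -16.059688768806197 len 53.26507237872791 mid in tool [34.09 -7.11 44.44]
bed yaw -15.796146322387727 len 97.68229118419525 mid in tool [69.41 -7.09 52.47]
low yaw -15.806093785083775 len 35.966397709216125 mid in tool [31.12  0.49 23.44]
top yaw -15.812278675687153 len 34.85983318045191 mid in tool [ 31.57   0.86 -31.56]
-15.821476494254487
```

{"fn": "move_arm", "kwargs": {
  "targets": "-1 0 -0.74 0 0 0 0.3;-1 0 0 0 0 0 0;-1 0 0 0 0 0 0;-1 0 0 0 0 0 0;-1 0 0 0 0 0 0"
}}

```text
clock: 5.05
eef_pos: [513.9, 80.6, 64.8]
tool_rot: [3.141, 0.001, 2.858]
force: [-1.2, 0.7, -2.6]
width: 35.6
gripper_force: 61.1
```

```bash
python3 - <<'E'
from h import *
np.set_printoptions(precision=3,suppress=True)
snap('wrist','w4')
s=read_state();print(s['clock'],s['eef_pos'],s['tool_rot'],s['force'],s['width'])
im=cv2.imread('pics/w4_full.png');cv2.imwrite('pics/w4.png',cv2.resize(im[80:280,210:430],None,fx=3,fy=3,interpolation=cv2.INTER_CUBIC))
E
```

```text
5.1 [513.804  80.659  64.671] [3.141 0.    2.858] [-0.449  0.848 -3.253] 35.2817601348564
```

View pics/w4.png

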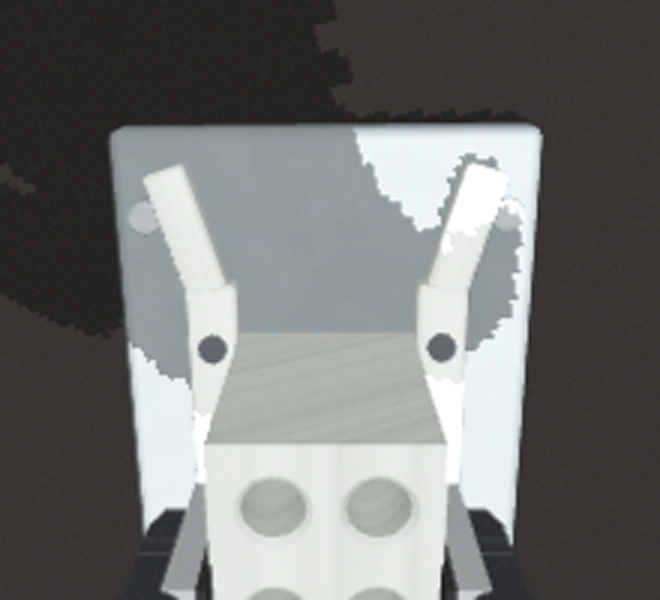

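Centred now: rail holes at (212,348) and (441,347), block low edge at (238,333)–(411,333). The block is off-centre by under 0.5 mm, so I am lowering it.

{"fn": "move_arm", "kwargs": {
  "targets": "-1 0 0 1 0 0 0;-1 0 0 1 0 0 0;-1 0 0 0.5 0 0 0;-1 0 0 0 0 0 0;-1 0 0 0 0 0 0"
}}

```text
clock: 5.52
eef_pos: [513.0, 80.5, 38.6]
tool_rot: [-3.141, -0.002, 2.858]
force: [-1.1, 0.7, -3.4]
width: 35.4
gripper_force: 61.2
```

{"fn": "move_arm", "kwargs": {
  "targets": "-1 0 0 0.25 0 0 0;-1 0 0 0.2 0 0 0;-1 0 0 0 0 0 0;-1 0 0 0 0 0 0"
}}

```text
clock: 5.85
eef_pos: [513.9, 80.6, 35.2]
tool_rot: [3.141, 0.001, 2.858]
force: [0.4, -0.0, -1.6]
width: 34.9
gripper_force: 61.4
```

{"fn": "move_arm", "kwargs": {
  "targets": "-1 0 0 0.1 0 0 0;-1 0 0 0 0 0 0;-1 0 0 0 0 0 0;-1 0 0 0 0 0 0;-1 0 0 0 0 0 0"
}}

```text
clock: 6.27
eef_pos: [513.9, 80.7, 35.1]
tool_rot: [3.141, 0.001, 2.858]
force: [-2.8, 0.8, 9.1]
width: 34.8
gripper_force: 62.8
```

{"fn": "move_arm", "kwargs": {
  "targets": "-1 -0.8 0 0 0 0 0;-1 -0.8 0 0 0 0 0;-1 -0.8 0 0 0 0 0;-1 0 0 0 0 0 0;-1 0 0 0 0 0 0"
}}

```text
clock: 6.68
eef_pos: [535.5, 74.6, 35.2]
tool_rot: [3.141, -0.002, 2.858]
force: [-5.6, 1.8, 11.5]
width: 35.2
gripper_force: 63.3
```

{"fn": "move_arm", "kwargs": {
  "targets": "-1 -0.5 0 -0.05 0 0 0;-1 -0.5 0 0 0 0 0;-1 0 0 0 0 0 0;-1 0 0 0 0 0 0"
}}

```text
clock: 7.02
eef_pos: [545.7, 71.5, 35.2]
tool_rot: [3.141, -0.001, 2.858]
force: [-2.5, 0.5, 7.1]
width: 35.0
gripper_force: 62.4
```

{"fn": "move_arm", "kwargs": {
  "targets": "-1 -0.4 0 0 0 0 0;-1 -0.4 0 0 0 0 0;-1 0 0 0 0 0 0;-1 0 0 0 0 0 0"
}}

```text
clock: 7.35
eef_pos: [552.5, 69.5, 35.2]
tool_rot: [-3.141, -0.002, 2.858]
force: [-4.8, 0.8, 8.4]
width: 35.3
gripper_force: 62.7
```

{"fn": "move_arm", "kwargs": {
  "targets": "-1 -0.3 0 0 0 0 0;-1 -0.2 0 0 0 0 0;-1 0 0 0 0 0 0;-1 0 0 0 0 0 0"
}}

```text
clock: 7.68
eef_pos: [553.9, 69.1, 35.3]
tool_rot: [-3.14, -0.008, 2.859]
force: [-11.7, 3.6, 16.6]
width: 35.1
gripper_force: 63.8
```

{"fn": "move_arm", "kwargs": {
  "targets": "-1 -0.3 0 -0.05 0 0 0;-1 0 0 0 0 0 0;-1 0 0 0 0 0 0;-1 0 0 0 0 0 0"
}}

```text
clock: 8.02
eef_pos: [557.4, 68.1, 35.4]
tool_rot: [-3.14, -0.007, 2.859]
force: [-9.0, 2.2, 11.1]
width: 35.2
gripper_force: 62.8
```

{"fn": "move_arm", "kwargs": {
  "targets": "-1 -0.4 0 0 0 0 0;-1 0 0 0 0 0 0;-1 0 0 0 0 0 0;-1 0 0 0 0 0 0"
}}

```text
clock: 8.35
eef_pos: [559.9, 67.4, 35.4]
tool_rot: [-3.14, -0.01, 2.86]
force: [-12.5, 3.6, 13.3]
width: 35.2
gripper_force: 63.2
```

{"fn": "move_arm", "kwargs": {
  "targets": "-1 -0.4 0 -0.05 0 0 0;-1 0 0 0 0 0 0;-1 0 0 0 0 0 0;-1 0 0 0 0 0 0"
}}

```text
clock: 8.68
eef_pos: [564.3, 66.1, 35.4]
tool_rot: [-3.14, -0.009, 2.86]
force: [-10.1, 3.0, 7.4]
width: 35.2
gripper_force: 62.6
```

{"fn": "move_arm", "kwargs": {
  "targets": "-1 -0.4 0 0 0 0 0;-1 0 0 0 0 0 0;-1 0 0 0 0 0 0;-1 0 0 0 0 0 0"
}}

```text
clock: 9.02
eef_pos: [566.6, 65.4, 35.5]
tool_rot: [-3.139, -0.012, 2.86]
force: [-13.3, 5.6, 11.4]
width: 35.0
gripper_force: 63.0
```

{"fn": "move_arm", "kwargs": {
  "targets": "-1 -0.2 0 0 0 0 0;-1 0 0 0 0 0 0;-1 0 0 0 0 0 0;-1 0 0 0 0 0 0"
}}

```text
clock: 9.35
eef_pos: [566.8, 65.4, 35.5]
tool_rot: [-3.139, -0.015, 2.861]
force: [-16.5, 6.1, 16.0]
width: 35.1
gripper_force: 63.7
```

{"fn": "move_arm", "kwargs": {
  "targets": "-1 -0.2 0 0 0 0 0;-1 0 0 0 0 0 0;-1 0 0 0 0 0 0;-1 0 0 0 0 0 0"
}}

```text
clock: 9.68
eef_pos: [566.8, 65.3, 35.5]
tool_rot: [-3.138, -0.018, 2.861]
force: [-19.3, 6.7, 19.9]
width: 35.3
gripper_force: 64.1
```

{"fn": "move_arm", "kwargs": {
  "targets": "-1 -0.15 0 -0.08 0 0 0;-1 0 0 0 0 0 0;-1 0 0 0 0 0 0;-1 0 0 0 0 0 0;-1 0 0 0 0 0 0"
}}

```text
clock: 10.1
eef_pos: [566.8, 65.3, 35.6]
tool_rot: [-3.137, -0.021, 2.861]
force: [-22.2, 7.0, 15.8]
width: 34.9
gripper_force: 63.6
```

```bash
python3 - <<'E'
from h import *
np.set_printoptions(precision=3,suppress=True)
snap('side','s5'); snap('wrist','w5')
s=read_state();print(s['clock'],s['eef_pos'],s['tool_rot'],s['force'],s['width'],s['qd'])
u,v=map(int,proj('s5',[567,65,35]));print(u,v)
im=cv2.imread('pics/s5_full.png')[v-40:v+40,u-45:u+45];w=cv2.imread('pics/w5_full.png')[40:320,190:450]
c=np.zeros((400,800,3),np.uint8);a=cv2.resize(im,(428,380),interpolation=cv2.INTER_CUBIC);w=cv2.resize(w,(364,392));c[:380,:428]=a;c[:392,432:796]=w
cv2.imwrite('pics/c5.png',c)
E
```

```text
10.2 [566.742  65.336  35.57 ] [-3.137 -0.021  2.861] [-22.332   6.932  16.347] 34.868431136404745 [-0.001  0.001  0.003  0.001 -0.001 -0.    -0.002]
313 214
```

View pics/c5.png

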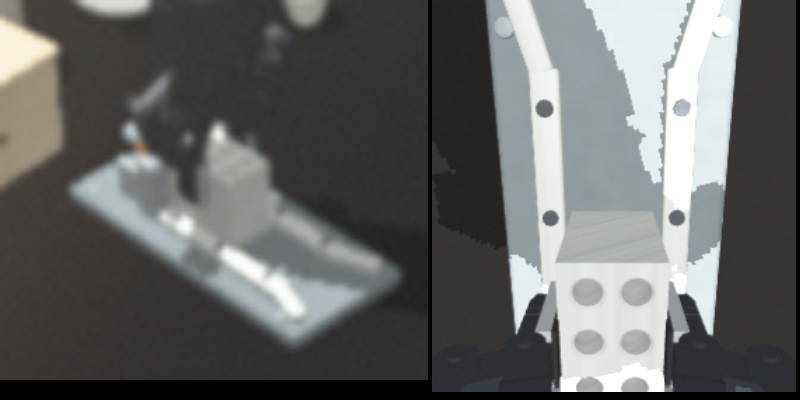

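Wrist half (right): rail holes at (544,108), (682,107), (550,218), (677,218), block low near edge at about row 212. In the side half a finger hides the block–stop contact, so I am checking x by calculation.

```bash
python3 - <<'E'
from h import *
np.set_printoptions(precision=2,suppress=True)
f=lambda p,z:atz('w5',190+(p[0]-432)/1.4,40+p[1]/1.4,z)
a1,b1,a2,b2=f((544,108),20),f((682,107),20),f((550,218),20),f((677,218),20)
m1,m2=(a1+b1)/2,(a2+b2)/2;u=(m2-m1)/np.linalg.norm(m2-m1);n=np.array([-u[1],u[0],0])
print('spacing',np.linalg.norm(m2-m1),np.linalg.norm(a1-b1),'yaw',np.degrees(np.arctan2(u[1],u[0])))
l,r=f((573,212),12),f((654,212),12);tl,tr=f((556,263),67),f((671,263),67)
for a,b in((l,r),(tl,tr)):
    d=(a+b)/2-m1;print('edge x',-70.3+d@u,'y',d@n,'len',np.linalg.norm(a-b),np.degrees(np.arctan2((b-a)[1],(b-a)[0]))-90)
E
```

```text
spacing 45.622638297010965 54.43253697420631 yaw -15.721721176247824
edge x -25.023268406718707 y 0.020404271274585595 len 36.38444233808748 -16.009152406240332
edge x -24.384118298033997 y -0.053659947879218704 len 36.21832849752247 -15.98092963651925
```

Near edge at x = −25.0, so the block centre is at +5.0 (home), with y about 0 and square to the stop. It is pressed with about 23 N in total against 7 N of spring plus friction. Handing in.

```bash
python3 -c "
from h import *
print(order.finish_job())"
```

```text
the job is handed in; nothing more can be done
None
```

The six-bore block is on the bed between the rails, held home against the stop with the probe pushed in (block centre measured at about x +5 mm, y 0, square to the stop), and the job is handed in; no verdict came back.

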